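# Unpin the box's hasp and hold its lid half open

## Task

A screwdriver is stuck down through the hasp of the grey steel box to keep its lid shut. With the lid still shut, pull it up and out, and stand it tip down in the hole of the wooden tool block. Then lift the lid by its bar handle and hold it open at 45 degrees so that I can reach in; the lid falls shut on its own, so finish with the bar still held in the fingers, the lid steady, and do not let go.

Things in the scene. Friction and masses are not known exactly. Their poses are not given: they have to be found in the camera images.
- toolbox: Grey steel box fixed to the bench, 150 deep (x) by 220 wide (y) by 95 mm high, origin at the centre of its underside; x points from its front to its hinge side, z up. On its front at box frame (-0.093, +0.070) is the hasp socket, a 26 mm square steel post with its top 90 mm above the bench, bored 9 mm wide and 70 mm deep. A bit case lies inside.
- lid_angle (a joint): Angle of the box's flat steel lid (about 0.45 kg) in rad: 0 shut and level, growing as the front edge rises; 45 degrees is 0.785; stop at 1.4. It falls shut from any angle unless held. The hinge axis is the box's y axis through lid_hinge.
- lid: The lid: flat grey steel plate, 154 by 224 mm, 5 mm thick, lying on the box's rim when shut, with the bar handle and the hasp tab on its front edge. Origin on the hinge axis, at lid_hinge; x points from the front edge to the hinge, y along the hinge.
- lid_hinge (a point): Point on the lid's hinge axis, middle of the box's back top edge: 75 mm behind the box's centre, 95 mm above the bench.
- lid_bar (a point): The lid's handle: round steel bar, 12 mm thick, 110 mm long, parallel to the box's y axis, 45 mm in front of the lid's front edge, a leg at each end, free space behind and below. This point: mid-length on the bar's axis. Shut, it is at box frame (-0.120, -0.035), 98.5 mm above the bench, 195 mm from the hinge axis.
- hasp_eye (a point): Centre, at the upper face, of the 13 mm hole in the tab that sticks out of the lid's front edge over the hasp socket; 100 mm above the bench with the lid shut. The screwdriver's shaft passes down through it into the socket.
- screwdriver: Screwdriver, 181 mm long, 0.09 kg, at the start standing tip down in the hasp, tip 23 mm above the bench, handle all above the lid and resting on the hasp tab. Handle 100 mm long, 24 by 20 mm thick; shaft 6 mm thick, about 77 mm long. Origin on the handle's surface, 10 mm off the long axis, 85 mm from the tip; x points from handle to tip.
- driver_grip (a point): Point on the screwdriver's long axis, middle of the handle, 125 mm from the tip: where to grip it.
- driver_tip (a point): The tip of the screwdriver, on its axis.
- tool_block: Upright wooden block fixed to the bench, 70 by 70 mm and 100 mm high on an 86 mm square foot, origin at the centre of its underside. One round hole, 37 mm wide and 90 mm deep, straight down in the middle of its top; the hole's floor is 10 mm above the bench.
- block_mouth (a point): Centre of the hole's mouth in the top of the tool block, 100 mm above the bench.

How it is judged:
By the outcome, as a careful person would: the job done as asked, in the order asked, and still so for the second after the job is handed in, while the arm keeps its last pose, push and grip.
It also fails if it takes over 67 s, if anything falls off the work surface, if the arm or the gripper's body presses on something with over 40 N, if the wrist force passes 120 N, or if a joint passes its speed limit or range.

## Robot

A 6-joint arm with a two-finger parallel gripper is mounted at the origin on a cart in front of the work surface, level with it; the furniture and walls round the work are solid. World frame = base frame: x ahead of the robot, y to its left, z up, the work surface at z = 0. Lengths are in mm, angles in rad, forces in N, time in s.
With the tool pointing down it reaches from about 300 to 775 mm from the base axis. Payload 14.6 kg.
Tool frame: the origin (TCP) lies between the finger pads, 19 mm behind the fingertips; this is the grasp point; z points along the fingers, y is the line along which they close (so a half turn about z gives the same grasp; the last joint's range is limited). The gripper opens to 94 mm and grips with 3 to 60 N. Pads are 16 mm wide; open, the fingers measure 119 mm over their backs; the gripper's body (75 mm by 177 mm) begins 78 mm behind the grasp point.
Start: joints at [-1.24, 0.3, 1.521, -0, 1.321, -0.067], TCP at [213.057, -507.046, 224.246] pointing down, gripper open.
Joint ranges: [-3.03, 3.03], [-0.79, 2.21], [0.23, 2.52], [-1.04, 4.18], [0, 3.07], [-2.55, 2.55]. Speed limits (rad/s): [2.22, 2.22, 2.57, 3.14, 3.14, 3.14].

## Interface

Orientations are given as [roll, pitch, yaw] about the fixed x, y, z axes, in that order (R = Rz(yaw) Ry(pitch) Rx(roll)).
In Python, from cell import * gives the robot as it stands. The module is installed in compiled form; this text tells all that it offers.
- The arm moves only by the tool servo_tool, never from a script. Its argument "motion" is a list of rows, each an object of numbers: "wx", "wy", "wz": the turn, a rotation vector about the tool's x, y, z in units of 2 rad (1.0 is 2 rad); "dx", "dy", "dz": the shift along the tool's x, y, z in units of 10 cm (1.0 is 10 cm); "fingers": the closure, from -1 (fully open) to 1 (shut). In form: [{"wx": .., "wy": .., "wz": .., "dx": .., "dy": .., "dz": .., "fingers": ..}, ...]. A call has 1 to 10 rows; each row is the pose to reach, as a shift and turn from the pose commanded when the call began, along the tool's axes at that moment; what a row does not reach only later rows make up. A row lasts 1/10 s, in which the tool goes at most 50 mm and 8.59 degrees, less where a joint would pass 70% of its speed; a pose out of reach is approached as far as the arm can. A call with a number of a shift or a turn outside -1 to 1 is refused whole. A call with a gripper value outside its range is refused whole. The fingers move at their own pace and stop on an object; "newtons" is the grip in N (left out, the last holds). Time passes only in rows, so rows that repeat a pose let the fingers close. It gives the time, the measured TCP pose, the force, the opening and the grip force at its end, in the units of the state.
- read_state(): the state, without advancing time (a new reading comes with each control period).
- camera(name): name is "scene" or "top" or "wrist"; returns a dict with "image" (480x640x3 uint8, red, green, blue), "fx", "fy", "cx", "cy" (pixels), "R" (3x3) and "t" (3): a world point X has camera coordinates R X + t. Camera axes: x right, y down, z forward; pixel columns grow to the right and rows downward; lengths in mm; the calibration is good to about 2 mm. The wrist camera is an equidistant fisheye: a pixel r from the principal point sees the ray r / f radians off the axis. A picture is of the moment at which its call begins. There is no depth.
- sign_off(): hands the job in; it is judged then, once.
Trained networks look in a picture, given as the dict that the camera call returned (one of the last four; its "shot" number tells which), for a name from the list of things; names that differ only in an ending like _2 or _b are one class to them, and where a whole thing is asked for, a point or a joint stands for the part that bears it (a point fixed in the world has none). Each returns a list of dicts, best first, with "conf" (0 to 1); they miss things now and then, are a little off and sometimes report something else, mostly with a low value. They report only what shows in the picture. A call takes as long as a camera call.
- spot_in(query, picture): "location" ([column, row] in pixels, amid what is visible of it).
- trace(query, picture): "pixels" (480x640 bool, what is visible of it) and "location" ([column, row] in pixels, amid what is visible of it).
The state is a dict: "clock": time; "joints": joint angles; "qd": joint speeds; "effort": joint torques, N m; "eef_pos": TCP position; "eef_rot": TCP orientation; "wrist_force": force on the tool from outside, world axes, zero at the start; "moment": the same for the moment, N m; "finger_gap": finger opening in mm; "finger_force": force on a finger pad.
Only numpy, scipy, OpenCV 4.12 (cv2) and the standard library are available. Lean on these libraries where they do the work, as an engineer would, in place of code of your own. Each camera call takes 0.05 s, during which the arm holds its last target. There are 200 camera calls.

## Working session

There is one attempt and no reset: what is moved stays moved. The work goes in short steps, Python scripts to look and compute and a tool call to move; the robot and the scene stay as the last step left them, time stands still between calls to the robot, and variables do not carry over. Pictures are saved under pics/ and viewed, at most 12 in all, crops included, and the job is handed in when it is done.

Besides the shell and the picture viewer there is one more tool, called as a command line: name --argument value ..., lists and objects as JSON in quotes. servo_tool: Moves the arm, as the interface text tells. Its arguments: {"type":"object","properties":{"motion":{"type":"array","items":{"type":"object","properties":{"wx":{"type":"number"},"wy":{"type":"number"},"wz":{"type":"number"},"dx":{"type":"number"},"dy":{"type":"number"},"dz":{"type":"number"},"fingers":{"type":"number"}}}},"newtons":{"type":"number"}},"required":["motion"]}

```bash
mkdir -p pics; cat > h.py <<'E'
from cell import *
import numpy as np, cv2
def ray(p,uv):
    R=np.array(p["R"]);t=np.array(p["t"]);d=np.array([(uv[0]-p["cx"])/p["fx"],(uv[1]-p["cy"])/p["fy"],1.])
    return -R.T@t, R.T@d
def atz(p,uv,z):
    o,d=ray(p,uv); return o+d*(z-o[2])/d[2]
def proj(p,X):
    c=np.array(p["R"])@np.array(X,float)+np.array(p["t"]); return np.array([p["fx"]*c[0]/c[2]+p["cx"],p["fy"]*c[1]/c[2]+p["cy"]])
def save(p,n): cv2.imwrite("pics/"+n,cv2.cvtColor(p["image"],cv2.COLOR_RGB2BGR))
def tri(a,b):
    A=np.zeros((3,3));B=np.zeros(3)
    for p,uv in (a,b):
        o,d=ray(p,uv);d=d/np.linalg.norm(d);M=np.eye(3)-np.outer(d,d);A+=M;B+=M@o
    return np.linalg.solve(A,B)
E
python3 - <<'E'
from h import *
np.set_printoptions(precision=1,suppress=True)
T=camera("top");S=camera("scene")
save(T,"t1.png");save(S,"s1.png")
for q in ["lid_hinge","lid_bar","hasp_eye","driver_grip","driver_tip","block_mouth","toolbox","tool_block","lid","screwdriver"]:
    a=spot_in(q,T)[:2];b=spot_in(q,S)[:2]
    print(q,[(np.array(x["location"]),round(x["conf"],2)) for x in a],"|",[(np.array(x["location"]),round(x["conf"],2)) for x in b], tri((T,a[0]["location"]),(S,b[0]["location"])) if a and b else "")
print(-np.array(T["R"]).T@T["t"],-np.array(S["R"]).T@S["t"])
print(read_state())
E
```

```text
lid_hinge [(array([371.6, 243.7]), 0.7)] | [(array([346.9, 189.9]), 0.86)] [ 539.6 -334.9   85.2]
lid_bar [(array([373. , 242.3]), 0.6)] | [(array([343.6, 186.9]), 0.7)] [ 544.2 -336.6   87.9]
hasp_eye [(array([372.7, 247.6]), 0.84)] | [(array([347.8, 185.8]), 0.82)] [ 534.1 -334.4   97.6]
driver_grip [(array([319. , 261.1]), 0.68), (array([183.9, 251.1]), 0.42)] | [(array([345.8, 212.5]), 0.94), (array([347.2, 186.1]), 0.18)] [ 496.7 -235.3  155.8]
driver_tip [(array([320.5, 264. ]), 0.66), (array([184.4, 249.4]), 0.2)] | [(array([344.5, 214.5]), 0.71), (array([342.4, 184.3]), 0.26)] [ 495.8 -237.3  148.3]
block_mouth [(array([184.5, 251.1]), 0.89)] | [(array([234.1, 376.1]), 0.57)] [534.3  23.5  41.8]
toolbox [(array([372.3, 244.1]), 0.82), (array([375.1, 242.8]), 0.28)] | [(array([337.9, 198.6]), 0.71), (array([342.1, 189.5]), 0.4)] [ 550.2 -338.4   51.3]
tool_block [(array([185.3, 244.6]), 0.75), (array([318.2, 264.4]), 0.73)] | [(array([237. , 375.7]), 0.7)] [540.7  20.9  35.4]
lid [(array([371.6, 244.9]), 0.68)] | [(array([346.9, 186.1]), 0.8)] [ 537.3 -333.1   97.2]
screwdriver [(array([318. , 265.3]), 0.6)] | [(array([348.6, 214.4]), 0.96), (array([343.3, 185.4]), 0.28)] [ 490.1 -233.3  156.9]
[ 369.3 -206.7 1195.1] [266.  295.5 850.4]
{'clock': 1.1, 'joints': array([-1.2,  0.3,  1.5,  0. ,  1.3, -0.1]), 'qd': array([ 0.,  0., -0.,  0., -0.,  0.]), 'effort': array([ -0. , -53.2, -35.3,   0.1,   0. ,   0. ]), 'eef_pos': array([ 213.1, -507. ,  224.3]), 'eef_rot': array([-3.1, -0. ,  0.4]), 'wrist_force': array([ 0.6,  0.2, -0.2]), 'moment': array([-0., -0., -0.]), 'finger_force': 0.0, 'finger_gap': 93.93628723430126}
```

View pics/t1.png

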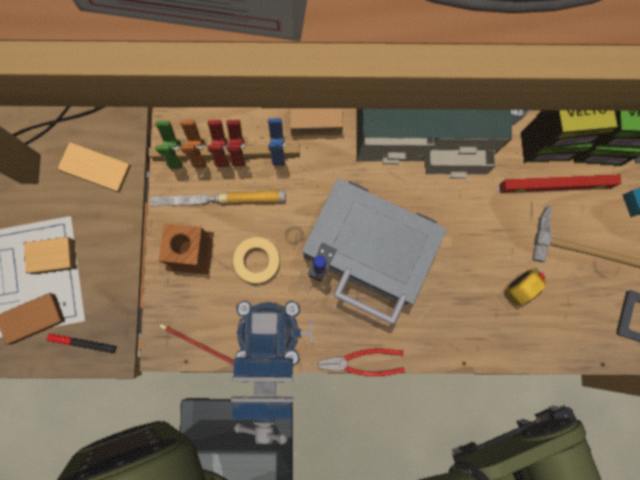

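View pics/s1.png

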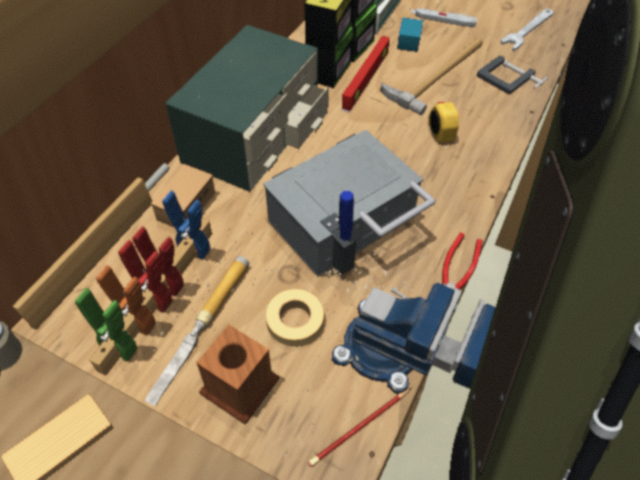

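The top view shows the box yawed, with the bar at (370,300), the blue driver at (320,263) and the block hole at (183,245). In the scene view the driver is at (346,215) and the block mouth at (232,355). Next I'll fit the box pose to the traced masks.

```bash
cat > fit.py <<'E'
from h import *
from scipy.optimize import minimize
np.set_printoptions(precision=1,suppress=True)
def w(P,b):
    c,s=np.cos(b[2]),np.sin(b[2]); return np.array([b[0]+c*P[0]-s*P[1],b[1]+s*P[0]+c*P[1],P[2]])
def box(x0,x1,y0,y1,z0,z1): return [(x,y,z) for x in(x0,x1) for y in(y0,y1) for z in(z0,z1)]
LID=[box(-79,75,-112,112,95,100),box(-126,-114,-90,20,92.5,104.5)]
LEGS=[box(-120,-79,-90,-80,94,103),box(-120,-79,10,20,94,103),box(-106,-79,57,83,95,100)]
def render(p,b,parts):
    m=np.zeros((480*4,640*4),np.uint8)
    for q in parts:
        h=cv2.convexHull(np.array([proj(p,w(P,b))*4+1.5 for P in q],np.float32)); cv2.fillConvexPoly(m,np.int32(np.round(h)),1)
    return cv2.resize(m.astype(np.float32),(640,480),interpolation=cv2.INTER_AREA)
BAR=LID[1:]
def bridge(): pass
if __name__=="__main__":
    T=camera("top");S=camera("scene")
    M=[]
    for p in(T,S):
        l=trace("lid",p)[0]; d=trace("screwdriver",p)[0]
        ig=cv2.dilate(d["pixels"].astype(np.uint8),np.ones((7,7)))>0
        M.append((p,l["pixels"].astype(np.float32),ig)); print(l["conf"],l["pixels"].sum(),d["pixels"].sum(),d["location"])
        im=p["image"].copy(); im[l["pixels"]]=im[l["pixels"]]//2+[120,0,0]; im[d["pixels"]]=[255,255,0]
        p["ov"]=im
    def cost(b,which=(0,1)):
        c=0
        for i in which:
            p,m,ig=M[i]; r=render(p,b,LID+LEGS); c+=np.abs(r-m)[~ig].sum()/m.sum()
        return c
    for wh in((0,1),(0,),(1,)):
        best=min((minimize(cost,[545,-340,y],args=(wh,),method="Nelder-Mead",options=dict(initial_simplex=[[545,-340,y],[560,-340,y],[545,-325,y],[545,-340,y+.1]],maxiter=150)) for y in(-.6,-.4)),key=lambda r:r.fun)
        b=best.x; print(wh,b,round(b[2],3),best.fun)
        print(" bar",w((-120,-35,98.5),b),"hasp",w((-93,70,100),b))
        if len(wh)==2: bb=b
    g=[]
    for p in(T,S):
        m=trace("tool_block",p)[0]; print("block",m["location"],m["conf"])
        for q in spot_in("block_mouth",p)[:2]: print(" mouth z100",atz(p,q["location"],100),q["location"],q["conf"])
        gm=trace("screwdriver",p)[0]["pixels"]; ys,xs=np.nonzero(gm); g.append((xs.mean(),ys.mean()))
        print(" driver handle @z150", atz(p,g[-1],150))
    im=[]
    for p in(T,S):
        o=p["ov"]
        for q in LID+LEGS:
            h=cv2.convexHull(np.array([proj(p,w(P,bb)) for P in q],np.float32)); cv2.polylines(o,[np.int32(h)],True,(0,255,0),1)
        c=proj(p,w((0,0,100),bb)).astype(int); im.append(cv2.resize(o[c[1]-100:c[1]+120,c[0]-100:c[0]+100],None,fx=2,fy=2))
    cv2.imwrite("pics/fit1.png",np.hstack(im)[:,:,::-1])
E
python3 fit.py
```

```text
0.55 11048 167 [317.7, 264.4]
0.71 9618 635 [348.0, 214.4]
(0, 1) [ 547.2 -337.9   -0.4] -0.438 0.11846299469470978
 bar [ 423.7 -318.7   98.5] hasp [ 492.7 -235.1  100. ]
(0,) [ 546.6 -337.8   -0.4] -0.438 0.05026927962899208
 bar [ 423.1 -318.6   98.5] hasp [ 492.1 -235.   100. ]
(1,) [ 548.5 -338.    -0.4] -0.44 0.061434291303157806
 bar [ 425.  -318.6   98.5] hasp [ 494.1 -235.1  100. ]
block [185.0, 248.8] 0.77
 mouth z100 [524.6   8.6 100. ] [185.5, 249.7] 0.91
 driver handle @z150 [ 492.8 -234.   150. ]
block [237.4, 376.0] 0.6
 mouth z100 [518.9  41.4 100. ] [235.4, 374.4] 0.72
 driver handle @z150 [ 495.3 -237.6  150. ]
```

```bash
python3 - <<'E'
from h import *
np.set_printoptions(precision=1,suppress=True)
T=camera("top");S=camera("scene");out=[]
for p,c in((T,(182,245)),(S,(235,365))):
    t=trace("block_mouth",p)
    print([(x["conf"],x["pixels"].sum()) for x in t])
    m=trace("tool_block",p)[0]["pixels"]
    g=cv2.cvtColor(p["image"],cv2.COLOR_RGB2GRAY).astype(float)
    x0,y0=c[0]-45,c[1]-45
    sub=g[y0:y0+90,x0:x0+90]
    thr=70
    n,l,s,ce=cv2.connectedComponentsWithStats(((sub<thr)&m[y0:y0+90,x0:x0+90]).astype(np.uint8))
    for i in range(1,n):
        if s[i,4]>30:
            uv=ce[i]+[x0,y0]; print(s[i],uv,atz(p,uv,100))
    o=cv2.resize(p["image"][y0:y0+90,x0:x0+90],(360,360),interpolation=cv2.INTER_NEAREST);out.append(o)
cv2.imwrite("pics/b1.png",np.hstack(out+[])[:,:,::-1])
f=cv2.imread("pics/fit1.png");b=cv2.imread("pics/b1.png")
f=cv2.resize(f,(400,220));b=cv2.resize(b,(720,360));c=np.zeros((580,720,3),np.uint8);c[:360]=b;c[360:,:400]=f
cv2.imwrite("pics/c1.png",c)
E
```

```text
[(0.68, np.int64(2298)), (0.53, np.int64(197))]
[ 27  30  48  44 770] [196.4 257.9] [509.6 -12.  100. ]
[ 33  34  20  19 282] [179.5 242.9] [537.   20.1 100. ]
[(0.75, np.int64(5081))]
[ 29  24  27  24 500] [232.2 355.9] [537.2  20.7 100. ]
[   9   33   80   57 2143] [241.2 387.8] [502.1  53.8 100. ]
```

View pics/c1.png

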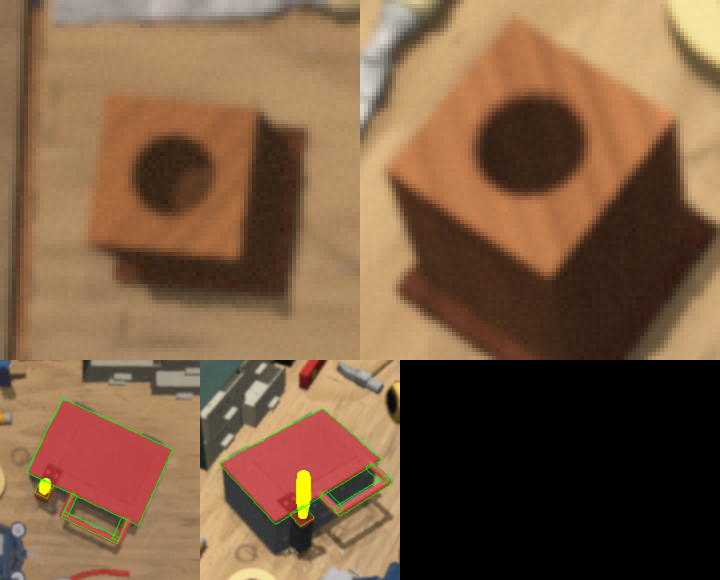

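The hole centre comes out as (536.5, 19.5) from both views, and the overlaid box fit is tight. I'll move above the driver.

```bash
cat >> h.py <<'E'
from scipy.spatial.transform import Rotation as Ro
def tgt(pos,yaw,tilt=None):
    s=read_state(); R0=Ro.from_euler("xyz",s["eef_rot"]); R1=Ro.from_euler("xyz",[np.pi,0,yaw]) if tilt is None else tilt
    d=R0.inv().apply(np.array(pos)-s["eef_pos"])/100; r=(R0.inv()*R1).as_rotvec()/2
    print("d",d.round(4),"w",r.round(4),"t",s["clock"],"pos",s["eef_pos"].round(1),"rot",s["eef_rot"].round(3),"F",s["wrist_force"].round(1),"gap",round(s["finger_gap"],1),"ff",round(s["finger_force"],1))
E
python3 -c "
from h import *
tgt([493,-235,275],1.133)"
```

```text
d [ 3.6347 -1.4235 -0.5074] w [-0.     -0.     -0.3676] t 2.0 pos [ 213.1 -507.   224.2] rot [-3.142 -0.     0.398] F [ 0.1  0.6 -0.7] gap 94.1 ff 0.0
```

servo_tool --motion '[{"dx":0.46,"dy":-0.18,"dz":-0.25},{"dx":1.0,"dy":-0.38,"dz":-0.5},{"dx":1.0,"dy":-0.38,"dz":-0.5}]'

```text
schema error: expected keys wx, wy, wz, dx, dy, dz, fingers
```

servo_tool --motion '[{"dx":0.46,"dy":-0.18},{"dx":1.0,"dy":-0.38},{"dx":1.0,"dy":-0.38}]'

```text
schema error: expected keys wx, wy, wz, dx, dy, dz, fingers
```

servo_tool --motion '[{"dx":0.46,"dy":-0.18},{"dx":1.0,"dy":-0.38},{"dx":1.0,"dy":-0.38}]'

```text
schema error: expected keys wx, wy, wz, dx, dy, dz, fingers
```

servo_tool --motion '[{"dx":0.4,"dy":-0.18,"wz":-0.07},{"dx":0.63,"dy":-0.28,"wz":-0.14},{"dx":0.63,"dy":-0.28,"wz":-0.21},{"dx":0.63,"dy":-0.28,"wz":-0.28},{"dx":0.63,"dy":-0.28,"wz":-0.3676},{"dx":0.63,"dy":-0.28,"wz":-0.3676},{"dx":0.63,"dy":-0.28,"wz":-0.3676}]'

```text
schema error: expected keys wx, wy, wz, dx, dy, dz, fingers
```

```bash
python3 -c "
from h import *
tgt([493,-235,275],1.133)
p=camera('wrist');save(p,'w1.png')
print(p['fx'],p['cx'],p['cy'],p['R'],p['t'])
for q in ['screwdriver','driver_grip','hasp_eye']: print(q,[(x['location'],x['conf']) for x in spot_in(q,p)[:2]])
for z in (204,104,100):
  X=np.array(p['R'])@np.array([493,-235,z])+p['t'];th=np.arctan2(np.hypot(*X[:2]),X[2]);print(z,np.array([p['cx'],p['cy']])+p['fx']*th*X[:2]/np.hypot(*X[:2]))
"
```

```text
d [ 3.6347 -1.4235 -0.5074] w [-0.     -0.     -0.3676] t 2.0 pos [ 213.1 -507.   224.2] rot [-3.142 -0.     0.398] F [ 0.1  0.6 -0.7] gap 94.1 ff 0.0
371.64829954431775 320.02951498774877 232.18683039860517 [[ 3.88053645e-01 -9.21636657e-01 -4.90006214e-04]
 [-8.82509939e-01 -3.71732567e-01  2.88081770e-01]
 [-2.65688871e-01 -1.11358746e-01 -9.57605688e-01]] [-550.88220308  -31.08987506  392.33564008]
screwdriver []
driver_grip []
hasp_eye []
204 [ 120.75415698 -213.53029884]
104 [ 163.7517488  -148.95244774]
100 [ 165.17360006 -146.73747915]
```

View pics/w1.png

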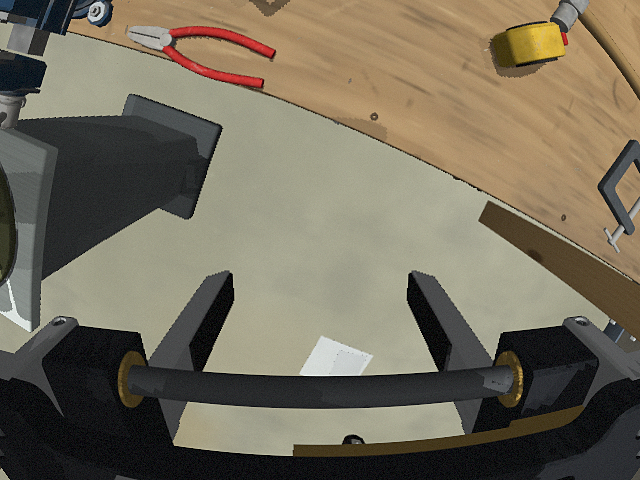

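The wrist picture only shows the start pose, because the moves were refused. Each row needs all seven keys.

servo_tool --motion '[{"wx":0,"wy":0,"wz":0,"dx":0.46,"dy":-0.18,"dz":-0.25,"fingers":-1},{"wx":0,"wy":0,"wz":0,"dx":1.0,"dy":-0.38,"dz":-0.5,"fingers":-1},{"wx":0,"wy":0,"wz":0,"dx":1.0,"dy":-0.38,"dz":-0.5,"fingers":-1}]'

```text
clock: 2.5
eef_pos: [292.7, -431.6, 276.4]
eef_rot: [3.139, -0.001, 0.4]
wrist_force: [-0.0, 0.1, 0.0]
finger_gap: 93.8
finger_force: 0.0
```

servo_tool --motion '[{"wx":0,"wy":0,"wz":0,"dx":0.46,"dy":-0.18,"dz":0,"fingers":-1},{"wx":0,"wy":0,"wz":0,"dx":1.0,"dy":-0.38,"dz":0,"fingers":-1},{"wx":0,"wy":0,"wz":0,"dx":1.0,"dy":-0.38,"dz":0,"fingers":-1}]'

```text
clock: 2.8
eef_pos: [370.6, -356.6, 274.5]
eef_rot: [3.141, -0.001, 0.402]
wrist_force: [-0.3, -0.1, 0.3]
finger_gap: 93.6
finger_force: 0.0
```

servo_tool --motion '[{"wx":0,"wy":0,"wz":0,"dx":0.46,"dy":-0.18,"dz":0,"fingers":-1},{"wx":0,"wy":0,"wz":0,"dx":1.0,"dy":-0.38,"dz":0,"fingers":-1},{"wx":0,"wy":0,"wz":0,"dx":1.0,"dy":-0.38,"dz":0,"fingers":-1}]'

```text
clock: 3.1
eef_pos: [447.7, -283.2, 274.1]
eef_rot: [-3.141, -0.0, 0.401]
wrist_force: [-0.1, -0.6, -0.4]
finger_gap: 93.7
finger_force: 0.0
```

servo_tool --motion '[{"wx":0,"wy":0,"wz":-0.07,"dx":0.2,"dy":-0.1,"dz":0,"fingers":-1},{"wx":0,"wy":0,"wz":-0.14,"dx":0.2,"dy":-0.1,"dz":0,"fingers":-1},{"wx":0,"wy":0,"wz":-0.21,"dx":0.2,"dy":-0.1,"dz":0,"fingers":-1},{"wx":0,"wy":0,"wz":-0.28,"dx":0.2,"dy":-0.1,"dz":0,"fingers":-1},{"wx":0,"wy":0,"wz":-0.368,"dx":0.2,"dy":-0.1,"dz":0,"fingers":-1},{"wx":0,"wy":0,"wz":-0.368,"dx":0.2,"dy":-0.1,"dz":0,"fingers":-1}]'

```text
clock: 3.7
eef_pos: [459.5, -269.6, 274.2]
eef_rot: [-3.142, 0.0, 1.136]
wrist_force: [-1.0, 0.6, 0.3]
finger_gap: 93.9
finger_force: 0.0
```

```bash
cat >> h.py <<'E'
def fproj(p,X):
    X=np.array(p['R'])@np.array(X,float)+p['t'];r=np.hypot(*X[:2]);return np.array([p['cx'],p['cy']])+p['fx']*np.arctan2(r,X[2])*X[:2]/r
E
python3 -c "
from h import *
tgt([493,-235,275],1.133)
p=camera('wrist');save(p,'w2.png')
for q in ['screwdriver','driver_grip','hasp_eye']: print(q,[(x['location'],x['conf']) for x in spot_in(q,p)[:2]])
for z in (204,104,100): print(z,fproj(p,[493,-235,z]))
"
```

```text
d [ 0.4543  0.158  -0.0079] w [-0.      0.0001  0.0017] t 3.7 pos [ 459.5 -269.6  274.2] rot [-3.142  0.     1.136] F [-1.   0.6  0.3] gap 93.9 ff 0.0
screwdriver [([342.4, 178.8], 0.89), ([408.8, 224.9], 0.24)]
driver_grip [([342.4, 181.3], 0.67)]
hasp_eye [([414.6, 222.9], 0.93)]
204 [344.84354294 184.06258768]
104 [337.62532353 165.9830162 ]
100 [337.42390799 165.48140557]
```

View pics/w2.png

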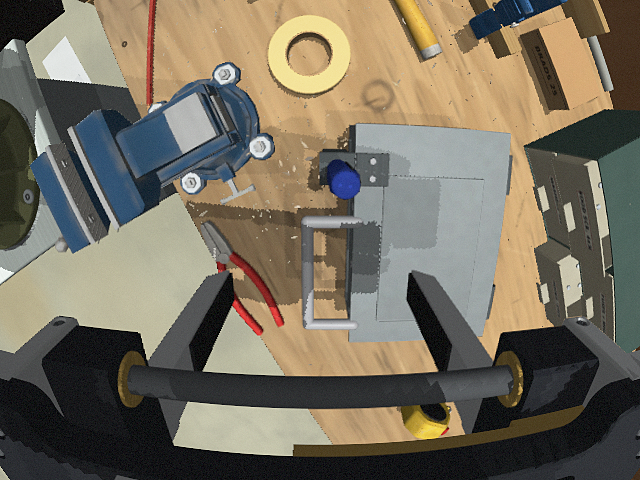

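The driver's top is at (343,183), within 2 px of where the model puts it, and the lid is square to the image. I'll centre over it and descend.

servo_tool --motion '[{"wx":0,"wy":0,"wz":0,"dx":0.454,"dy":0.158,"dz":0,"fingers":-1},{"wx":0,"wy":0,"wz":0,"dx":0.454,"dy":0.158,"dz":0,"fingers":-1},{"wx":0,"wy":0,"wz":0,"dx":0.454,"dy":0.158,"dz":0.3,"fingers":-1},{"wx":0,"wy":0,"wz":0,"dx":0.454,"dy":0.158,"dz":0.6,"fingers":-1},{"wx":0,"wy":0,"wz":0,"dx":0.454,"dy":0.158,"dz":0.9,"fingers":-1},{"wx":0,"wy":0,"wz":0,"dx":0.454,"dy":0.158,"dz":0.9,"fingers":-1}]'

```text
clock: 4.5
eef_pos: [492.0, -233.9, 180.8]
eef_rot: [-3.135, -0.0, 1.132]
wrist_force: [0.5, -0.5, -0.4]
finger_gap: 93.8
finger_force: 0.0
```

```bash
python3 -c "
from h import *
tgt([493,-235,148],1.133)
p=camera('wrist');save(p,'w3.png')
print(fproj(p,[493,-235,204]))
for q in ['screwdriver','driver_grip']: print(q,[(x['location'],x['conf']) for x in spot_in(q,p)[:2]])
"
```

```text
d [-0.0061  0.0162  0.3281] w [-0.0032 -0.0001 -0.0006] t 4.5 pos [ 492.  -233.9  180.8] rot [-3.135 -0.     1.132] F [ 0.5 -0.5 -0.4] gap 93.8 ff 0.0
[322.05658675 327.63091562]
screwdriver [([325.2, 293.4], 0.7)]
driver_grip [([320.9, 294.3], 0.67)]
```

View pics/w3.png

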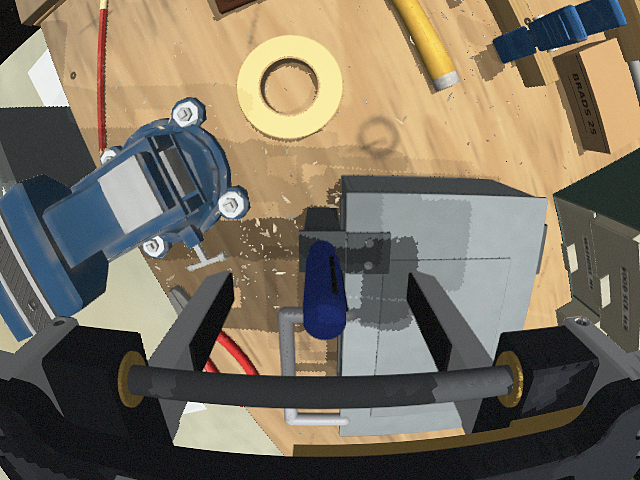

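The driver, at (325,300), stands centred between the pads. I'll go down the last 33 mm and grip it.

servo_tool --motion '[{"wx":0,"wy":0,"wz":0,"dx":0,"dy":0.01,"dz":0.2,"fingers":-1},{"wx":0,"wy":0,"wz":0,"dx":0,"dy":0.01,"dz":0.32,"fingers":-1},{"wx":0,"wy":0,"wz":0,"dx":0,"dy":0.01,"dz":0.32,"fingers":-0.2},{"wx":0,"wy":0,"wz":0,"dx":0,"dy":0.01,"dz":0.32,"fingers":0.2},{"wx":0,"wy":0,"wz":0,"dx":0,"dy":0.01,"dz":0.32,"fingers":0.5},{"wx":0,"wy":0,"wz":0,"dx":0,"dy":0.01,"dz":0.32,"fingers":1},{"wx":0,"wy":0,"wz":0,"dx":0,"dy":0.01,"dz":0.32,"fingers":1},{"wx":0,"wy":0,"wz":0,"dx":0,"dy":0.01,"dz":0.32,"fingers":1},{"wx":0,"wy":0,"wz":0,"dx":0,"dy":0.01,"dz":0.32,"fingers":1}]' --newtons 25

```text
clock: 5.55
eef_pos: [494.5, -234.7, 152.3]
eef_rot: [3.142, -0.0, 1.134]
wrist_force: [-0.9, 0.5, 0.6]
finger_gap: 41.2
finger_force: 0.0
```

```bash
python3 -c "
from h import *
tgt([493,-235,250],1.133)"
```

```text
d [-0.0087 -0.0122 -0.9766] w [ 0.     -0.      0.0004] t 5.55 pos [ 494.5 -234.7  152.3] rot [ 3.142 -0.     1.134] F [-0.9  0.5  0.6] gap 41.2 ff 0.0
```

servo_tool --motion '[{"wx":0,"wy":0,"wz":0,"dx":0,"dy":0,"dz":0,"fingers":1},{"wx":0,"wy":0,"wz":0,"dx":0,"dy":0,"dz":0,"fingers":1},{"wx":0,"wy":0,"wz":0,"dx":0,"dy":0,"dz":0,"fingers":1},{"wx":0,"wy":0,"wz":0,"dx":0,"dy":0,"dz":0,"fingers":1},{"wx":0,"wy":0,"wz":0,"dx":0,"dy":0,"dz":0,"fingers":1},{"wx":0,"wy":0,"wz":0,"dx":0,"dy":0,"dz":0,"fingers":1}]'

```text
clock: 6.15
eef_pos: [494.2, -234.6, 152.2]
eef_rot: [-3.141, -0.0, 1.134]
wrist_force: [-3.9, 1.3, 2.5]
finger_gap: 19.6
finger_force: 25.0
```

The pads are on the 20 mm flats with 25 N. Pulling straight up.

servo_tool --motion '[{"wx":0,"wy":0,"wz":0,"dx":0,"dy":0,"dz":-0.05,"fingers":1},{"wx":0,"wy":0,"wz":0,"dx":0,"dy":0,"dz":-0.15,"fingers":1},{"wx":0,"wy":0,"wz":0,"dx":0,"dy":0,"dz":-0.27,"fingers":1},{"wx":0,"wy":0,"wz":0,"dx":0,"dy":0,"dz":-0.4,"fingers":1},{"wx":0,"wy":0,"wz":0,"dx":0,"dy":0,"dz":-0.55,"fingers":1},{"wx":0,"wy":0,"wz":0,"dx":0,"dy":0,"dz":-0.7,"fingers":1},{"wx":0,"wy":0,"wz":0,"dx":0,"dy":0,"dz":-0.85,"fingers":1},{"wx":0,"wy":0,"wz":0,"dx":0,"dy":0,"dz":-1.0,"fingers":1},{"wx":0,"wy":0,"wz":0,"dx":0,"dy":0,"dz":-1.0,"fingers":1}]'

```text
clock: 7.05
eef_pos: [495.4, -235.3, 255.4]
eef_rot: [3.136, 0.001, 1.134]
wrist_force: [0.7, -0.8, -0.4]
finger_gap: 19.6
finger_force: 25.0
```

servo_tool --motion '[{"wx":0,"wy":0,"wz":0,"dx":0,"dy":0,"dz":-0.2,"fingers":1},{"wx":0,"wy":0,"wz":0,"dx":0,"dy":0,"dz":-0.35,"fingers":1},{"wx":0,"wy":0,"wz":0,"dx":0,"dy":0,"dz":-0.35,"fingers":1}]'

```text
clock: 7.35
eef_pos: [495.0, -235.1, 289.1]
eef_rot: [3.138, 0.0, 1.134]
wrist_force: [0.7, -0.5, -0.6]
finger_gap: 19.7
finger_force: 25.0
```

```bash
python3 -c "
from h import *
np.set_printoptions(precision=1,suppress=True)
tgt([536.5,19.5,285],1.133)
P=[camera('top'),camera('scene')];g=[]
for p in P:
  for q in ['screwdriver','lid','driver_tip']: print(q,[(np.array(x['location']),x['conf']) for x in spot_in(q,p)[:1]])
  print(proj(p,[494,-235,285]),proj(p,[494,-235,155]))
p=P[1];c=proj(p,[494,-235,200]).astype(int)
cv2.imwrite('pics/s2.png',cv2.resize(p['image'][c[1]-130:c[1]+130,c[0]-130:c[0]+130],None,fx=2.2,fy=2.2)[:,:,::-1])
"
```

```text
d [ 2.5 -0.7  0. ] w [0. 0. 0.] t 7.35 pos [ 495.  -235.1  289.1] rot [3.1 0.  1.1] F [ 0.7 -0.5 -0.6] gap 19.7 ff 25.0
screwdriver []
lid [(array([399.9, 257.9]), 0.49)]
driver_tip []
[321.4 253.6] [319.1 263.8]
screwdriver [(array([347.1, 166.3]), 0.95)]
lid [(array([339.6, 191. ]), 0.77)]
driver_tip []
[350.3 150.6] [346.1 213.3]
```

View pics/s2.png

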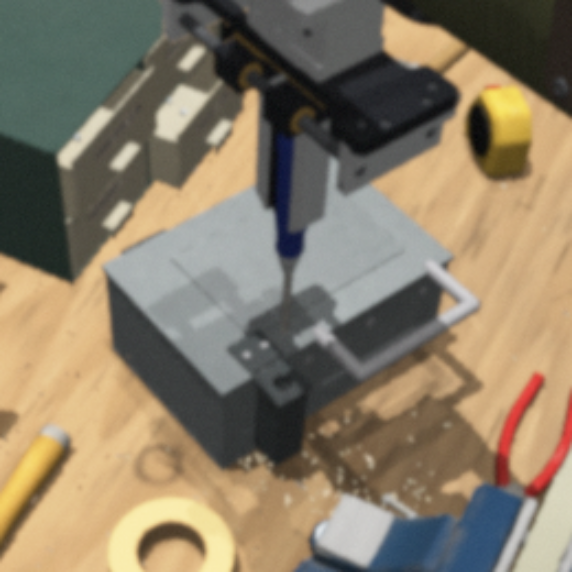

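The driver is out and hanging vertical, the lid is shut, and the eye is empty. Carrying the driver to the block.

servo_tool --motion '[{"wx":0,"wy":0,"wz":0,"dx":0.2,"dy":-0.05,"dz":0,"fingers":1},{"wx":0,"wy":0,"wz":0,"dx":0.5,"dy":-0.15,"dz":0,"fingers":1},{"wx":0,"wy":0,"wz":0,"dx":0.85,"dy":-0.24,"dz":0,"fingers":1}]'

```text
clock: 8.05
eef_pos: [508.5, -147.0, 286.9]
eef_rot: [-3.141, 0.0, 1.132]
wrist_force: [0.8, 0.2, -0.5]
finger_gap: 19.6
finger_force: 25.0
```

servo_tool --motion '[{"wx":0,"wy":0,"wz":0,"dx":0.35,"dy":-0.1,"dz":0,"fingers":1},{"wx":0,"wy":0,"wz":0,"dx":0.7,"dy":-0.2,"dz":0,"fingers":1},{"wx":0,"wy":0,"wz":0,"dx":1.0,"dy":-0.27,"dz":0,"fingers":1}]'

```text
clock: 8.35
eef_pos: [526.5, -43.8, 287.1]
eef_rot: [-3.142, -0.0, 1.134]
wrist_force: [0.6, -0.1, -1.2]
finger_gap: 19.6
finger_force: 25.0
```

servo_tool --motion '[{"wx":0,"wy":0,"wz":0,"dx":0.3,"dy":-0.1,"dz":0,"fingers":1},{"wx":0,"wy":0,"wz":0,"dx":0.5,"dy":-0.16,"dz":0,"fingers":1},{"wx":0,"wy":0,"wz":0,"dx":0.6,"dy":-0.18,"dz":0,"fingers":1},{"wx":0,"wy":0,"wz":0,"dx":0.6,"dy":-0.18,"dz":0,"fingers":1}]'

```text
clock: 8.75
eef_pos: [535.8, 17.1, 287.0]
eef_rot: [-3.141, 0.0, 1.135]
wrist_force: [-0.2, -0.4, -1.0]
finger_gap: 20.0
finger_force: 25.0
```

```bash
python3 -c "
from h import *
np.set_printoptions(precision=1,suppress=True)
tgt([536.5,19.5,145],1.133)
W=camera('wrist');p=camera('scene');save(W,'w4.png')
for q in ['screwdriver','driver_tip','block_mouth']: print(q,[(np.array(x['location']),x['conf']) for x in spot_in(q,p)[:1]],[(np.array(x['location']),x['conf']) for x in spot_in(q,W)[:1]])
print(proj(p,[536.5,19.5,160]),proj(p,[536.5,19.5,100]),fproj(W,[536.5,19.5,100]),fproj(W,[536.5,19.5,160]))
c=proj(p,[536,20,160]).astype(int)
a=cv2.resize(p['image'][c[1]-60:c[1]+90,c[0]-75:c[0]+75],(400,400));b=cv2.resize(W['image'][:,80:560],(400,400))
cv2.imwrite('pics/s3.png',np.hstack([a,b])[:,:,::-1])
"
```

```text
d [ 0.  -0.   1.4] w [-0.  0.  0.] t 8.75 pos [535.8  17.1 287. ] rot [-3.1  0.   1.1] F [-0.2 -0.4 -1. ] gap 20.0 ff 25.0
screwdriver [(array([229.6, 315.7]), 0.5)] [(array([322. , 321.5]), 0.93)]
driver_tip [(array([225.9, 316.7]), 0.48)] [(array([320.4, 318.7]), 0.63)]
block_mouth [(array([237.1, 374.9]), 0.88)] [(array([319.9, 202.4]), 0.95)]
[228.2 334.2] [233.2 355.4] [319.5 208.5] [319.3 225.4]
```

View pics/s3.png

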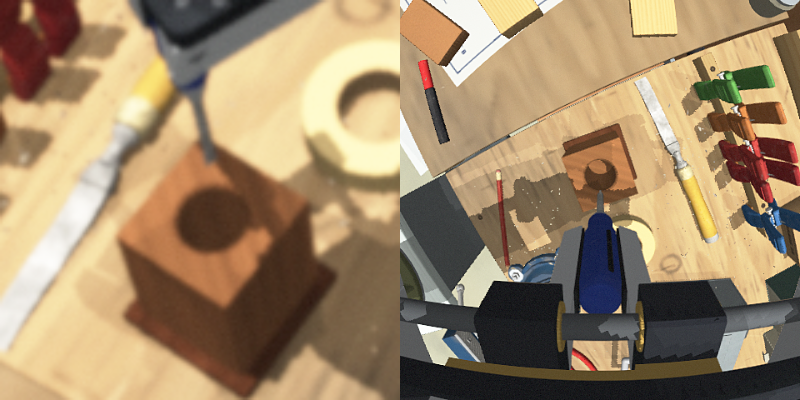

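The hole is at wrist pixel (320,206), where the model puts it, and the tip is about 4 mm short of it towards the robot. I'll correct for that while lowering.

servo_tool --motion '[{"wx":0,"wy":0,"wz":0,"dx":0.06,"dy":0.015,"dz":0.1,"fingers":1},{"wx":0,"wy":0,"wz":0,"dx":0.06,"dy":0.015,"dz":0.3,"fingers":1},{"wx":0,"wy":0,"wz":0,"dx":0.06,"dy":0.015,"dz":0.45,"fingers":1},{"wx":0,"wy":0,"wz":0,"dx":0.06,"dy":0.015,"dz":0.6,"fingers":1},{"wx":0,"wy":0,"wz":0,"dx":0.06,"dy":0.015,"dz":0.75,"fingers":1},{"wx":0,"wy":0,"wz":0,"dx":0.06,"dy":0.015,"dz":0.9,"fingers":1},{"wx":0,"wy":0,"wz":0,"dx":0.06,"dy":0.015,"dz":0.9,"fingers":1}]'

```text
clock: 9.85
eef_pos: [538.7, 21.4, 194.8]
eef_rot: [-3.138, 0.002, 1.134]
wrist_force: [0.3, 0.0, -0.5]
finger_gap: 19.9
finger_force: 25.0
```

```bash
python3 -c "
from h import *
tgt([539.5,22.5,143],1.133)
p=camera('scene');W=camera('wrist')
c=proj(p,[536,20,140]).astype(int)
a=cv2.resize(p['image'][c[1]-75:c[1]+75,c[0]-75:c[0]+75],(400,400));b=cv2.resize(W['image'][:,80:560],(400,400))
cv2.imwrite('pics/s4.png',np.hstack([a,b])[:,:,::-1])"
```

```text
d [0.0136 0.0044 0.5177] w [-0.0018  0.0008  0.0004] t 9.85 pos [538.7  21.4 194.8] rot [-3.138e+00  2.000e-03  1.134e+00] F [ 0.3  0.  -0.5] gap 19.9 ff 25.0
```

View pics/s4.png

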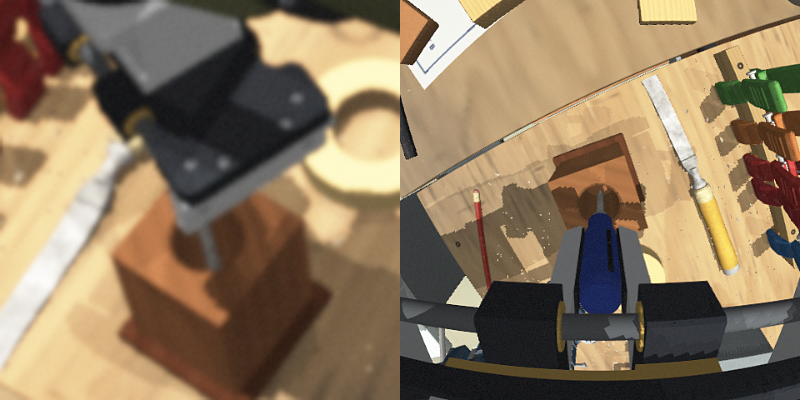

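The shaft runs into the middle of the hole in both views. Lowering to the floor.

servo_tool --motion '[{"wx":0,"wy":0,"wz":0,"dx":0,"dy":0,"dz":0.1,"fingers":1},{"wx":0,"wy":0,"wz":0,"dx":0,"dy":0,"dz":0.2,"fingers":1},{"wx":0,"wy":0,"wz":0,"dx":0,"dy":0,"dz":0.3,"fingers":1},{"wx":0,"wy":0,"wz":0,"dx":0,"dy":0,"dz":0.4,"fingers":1},{"wx":0,"wy":0,"wz":0,"dx":0,"dy":0,"dz":0.47,"fingers":1},{"wx":0,"wy":0,"wz":0,"dx":0,"dy":0,"dz":0.51,"fingers":1},{"wx":0,"wy":0,"wz":0,"dx":0,"dy":0,"dz":0.53,"fingers":1},{"wx":0,"wy":0,"wz":0,"dx":0,"dy":0,"dz":0.53,"fingers":1}]'

```text
clock: 10.75
eef_pos: [539.6, 21.2, 144.2]
eef_rot: [-3.142, 0.0, 1.134]
wrist_force: [-0.5, -0.2, -1.4]
finger_gap: 19.4
finger_force: 25.0
```

servo_tool --motion '[{"wx":0,"wy":0,"wz":0,"dx":0,"dy":0,"dz":0.03,"fingers":1},{"wx":0,"wy":0,"wz":0,"dx":0,"dy":0,"dz":0.03,"fingers":1},{"wx":0,"wy":0,"wz":0,"dx":0,"dy":0,"dz":0.03,"fingers":0.5},{"wx":0,"wy":0,"wz":0,"dx":0,"dy":0,"dz":0.03,"fingers":0.3},{"wx":0,"wy":0,"wz":0,"dx":0,"dy":0,"dz":0.03,"fingers":0},{"wx":0,"wy":0,"wz":0,"dx":0,"dy":0,"dz":0.03,"fingers":-0.4},{"wx":0,"wy":0,"wz":0,"dx":0,"dy":0,"dz":0.03,"fingers":-0.4},{"wx":0,"wy":0,"wz":0,"dx":0,"dy":0,"dz":0.03,"fingers":-0.4},{"wx":0,"wy":0,"wz":0,"dx":0,"dy":0,"dz":0.03,"fingers":-0.4},{"wx":0,"wy":0,"wz":0,"dx":0,"dy":0,"dz":0.03,"fingers":-0.4}]'

```text
clock: 11.75
eef_pos: [539.6, 21.2, 141.3]
eef_rot: [3.142, -0.0, 1.134]
wrist_force: [0.1, -0.7, -0.5]
finger_gap: 65.6
finger_force: 0.0
```

servo_tool --motion '[{"wx":0,"wy":0,"wz":0,"dx":0,"dy":0,"dz":-0.1,"fingers":-0.4},{"wx":0,"wy":0,"wz":0,"dx":0,"dy":0,"dz":-0.3,"fingers":-0.4},{"wx":0,"wy":0,"wz":0,"dx":0,"dy":0,"dz":-0.5,"fingers":-0.4},{"wx":0,"wy":0,"wz":0,"dx":0,"dy":0,"dz":-0.7,"fingers":-0.4},{"wx":0,"wy":0,"wz":0,"dx":0,"dy":0,"dz":-1.0,"fingers":-0.4},{"wx":0,"wy":0,"wz":0,"dx":0,"dy":0,"dz":-1.0,"fingers":-0.4}]'

```text
clock: 12.35
eef_pos: [540.7, 21.2, 245.8]
eef_rot: [3.136, -0.003, 1.134]
wrist_force: [-0.1, 0.5, 0.4]
finger_gap: 65.5
finger_force: 0.0
```

```bash
python3 -c "
from h import *
c0=[424,-318.7,200]
tgt(c0,1.133)
p=camera('scene');W=camera('wrist')
c=proj(p,[536,20,140]).astype(int)
a=cv2.resize(p['image'][c[1]-75:c[1]+75,c[0]-75:c[0]+75],(400,400));b=cv2.resize(W['image'][:,80:560],(400,400))
cv2.imwrite('pics/s5.png',np.hstack([a,b])[:,:,::-1])"
```

```text
d [-3.575   0.3784  0.4509] w [ 0.003  -0.0013  0.0004] t 12.35 pos [540.7  21.2 245.8] rot [ 3.136e+00 -3.000e-03  1.134e+00] F [-0.1  0.5  0.4] gap 65.5 ff 0.0
```

View pics/s5.png

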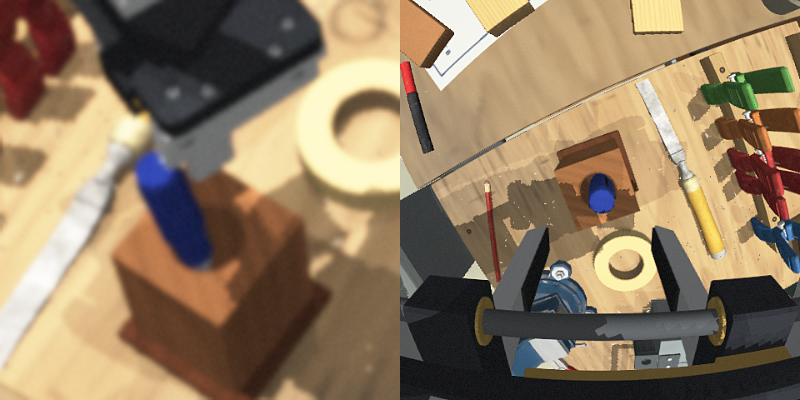

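The driver is standing in the block, leaning only slightly. On to the bar.

servo_tool --motion '[{"wx":0,"wy":0,"wz":0,"dx":-0.4,"dy":0.04,"dz":0,"fingers":-0.4},{"wx":0,"wy":0,"wz":0,"dx":-0.8,"dy":0.08,"dz":0,"fingers":-0.4},{"wx":0,"wy":0,"wz":0,"dx":-1.0,"dy":0.11,"dz":0,"fingers":-0.4}]'

```text
clock: 12.75
eef_pos: [505.9, -75.9, 240.3]
eef_rot: [-3.14, 0.001, 1.133]
wrist_force: [0.8, 0.9, -0.1]
finger_gap: 65.8
finger_force: 0.0
```

servo_tool --motion '[{"wx":0,"wy":0,"wz":0,"dx":-0.4,"dy":0.04,"dz":0,"fingers":-0.4},{"wx":0,"wy":0,"wz":0,"dx":-0.8,"dy":0.08,"dz":0,"fingers":-0.4},{"wx":0,"wy":0,"wz":0,"dx":-1.0,"dy":0.11,"dz":0,"fingers":-0.4}]'

```text
clock: 13.05
eef_pos: [473.4, -171.3, 240.4]
eef_rot: [-3.14, 0.0, 1.132]
wrist_force: [0.5, 0.2, -1.2]
finger_gap: 65.8
finger_force: 0.0
```

servo_tool --motion '[{"wx":0,"wy":0,"wz":0,"dx":-0.4,"dy":0.04,"dz":0,"fingers":-0.2},{"wx":0,"wy":0,"wz":0,"dx":-0.8,"dy":0.08,"dz":0,"fingers":0},{"wx":0,"wy":0,"wz":0,"dx":-1.0,"dy":0.11,"dz":0,"fingers":0.1}]'

```text
clock: 13.35
eef_pos: [441.0, -266.6, 240.3]
eef_rot: [-3.14, 0.0, 1.132]
wrist_force: [0.3, 0.3, -0.3]
finger_gap: 45.2
finger_force: 0.0
```

servo_tool --motion '[{"wx":0,"wy":0,"wz":0,"dx":-0.3,"dy":0.03,"dz":0.2,"fingers":0.1},{"wx":0,"wy":0,"wz":0,"dx":-0.55,"dy":0.05,"dz":0.45,"fingers":0.1},{"wx":0,"wy":0,"wz":0,"dx":-0.55,"dy":0.05,"dz":0.6,"fingers":0.1},{"wx":0,"wy":0,"wz":0,"dx":-0.55,"dy":0.05,"dz":0.6,"fingers":0.1}]'

```text
clock: 13.75
eef_pos: [422.4, -316.1, 178.4]
eef_rot: [-3.137, -0.001, 1.133]
wrist_force: [-0.2, 0.9, -0.3]
finger_gap: 42.4
finger_force: 0.0
```

```bash
python3 -c "
from h import *
tgt([424,-318.7,98.5],1.133)
W=camera('wrist')
for q in ['lid_bar','lid']: print(q,[(x['location'],x['conf']) for x in spot_in(q,W)[:2]])
a=W['image'].copy()
for y in (-90,-35,20):
  c,s=np.cos(-.438),np.sin(-.438);X=[547.2-120*c-y*s,-337.9-120*s+y*c,98.5];u=fproj(W,X);print(u);cv2.circle(a,tuple(int(v) for v in u),3,(255,0,0),-1)
cv2.imwrite('pics/w6.png',a[:,:,::-1])"
```

```text
d [-0.0178  0.0291  0.7991] w [-0.0025 -0.0007 -0.0002] t 13.75 pos [ 422.4 -316.1  178.4] rot [-3.137e+00 -1.000e-03  1.133e+00] F [-0.2  0.9 -0.3] gap 42.4 ff 0.0
lid_bar [([470.4, 181.3], 0.75)]
lid [([467.7, 183.2], 0.59)]
[323.14356697 320.07504856]
[323.44143201 250.27849607]
[323.68264376 169.9958225 ]
```

View pics/w6.png

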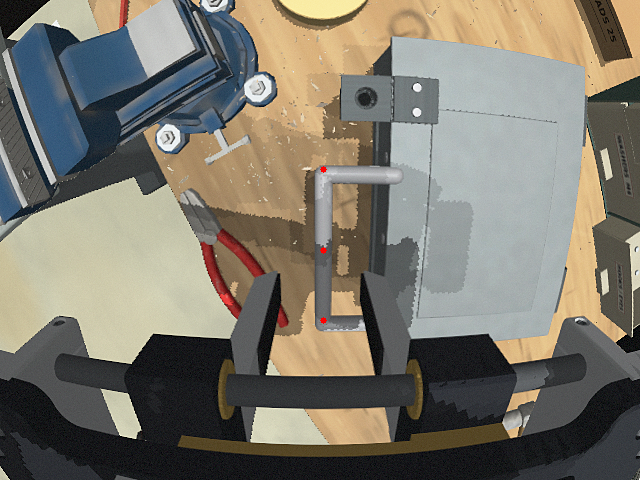

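The model's bar points fall on the bar at columns 322–324, so I'll go down and close on it.

servo_tool --motion '[{"wx":0,"wy":0,"wz":0,"dx":-0.02,"dy":0.02,"dz":0.2,"fingers":0.1},{"wx":0,"wy":0,"wz":0,"dx":-0.02,"dy":0.02,"dz":0.4,"fingers":0.1},{"wx":0,"wy":0,"wz":0,"dx":-0.02,"dy":0.02,"dz":0.6,"fingers":0.1},{"wx":0,"wy":0,"wz":0,"dx":-0.02,"dy":0.02,"dz":0.75,"fingers":0.1},{"wx":0,"wy":0,"wz":0,"dx":-0.02,"dy":0.02,"dz":0.8,"fingers":0.1},{"wx":0,"wy":0,"wz":0,"dx":-0.02,"dy":0.02,"dz":0.8,"fingers":0.1},{"wx":0,"wy":0,"wz":0,"dx":-0.02,"dy":0.02,"dz":0.8,"fingers":0.1}]'

```text
clock: 14.6
eef_pos: [425.2, -319.3, 102.4]
eef_rot: [3.14, 0.0, 1.134]
wrist_force: [-0.4, -0.1, 0.5]
finger_gap: 42.1
finger_force: 0.0
```

servo_tool --motion '[{"wx":0,"wy":0,"wz":0,"dx":0,"dy":0,"dz":0,"fingers":1},{"wx":0,"wy":0,"wz":0,"dx":0,"dy":0,"dz":0,"fingers":1},{"wx":0,"wy":0,"wz":0,"dx":0,"dy":0,"dz":0,"fingers":1},{"wx":0,"wy":0,"wz":0,"dx":0,"dy":0,"dz":0,"fingers":1},{"wx":0,"wy":0,"wz":0,"dx":0,"dy":0,"dz":0,"fingers":1},{"wx":0,"wy":0,"wz":0,"dx":0,"dy":0,"dz":0,"fingers":1},{"wx":0,"wy":0,"wz":0,"dx":0,"dy":0,"dz":0,"fingers":1}]' --newtons 25

```text
clock: 15.3
eef_pos: [423.2, -318.4, 101.3]
eef_rot: [-3.137, -0.0, 1.134]
wrist_force: [-12.7, 6.6, 9.3]
finger_gap: 11.3
finger_force: 25.0
```

```bash
python3 -c "
from h import *
s=read_state();print(s)
R0=Ro.from_euler('xyz',s['eef_rot']);c,si=np.cos(-.438),np.sin(-.438)
# angle path, bar starts where gripped
for k in (0,1):
  for a in np.radians([1,2.5,5,8,11,14,17,20,23,26,29,32,35,38,41,43,45]):
    v=np.array([-195*np.cos(a)+3.5*np.sin(a)+195,195*np.sin(a)+3.5*np.cos(a)-3.5]);d=R0.inv().apply([c*v[0],si*v[0],v[1]])/100
    w=(R0.inv()*Ro.from_rotvec(a*np.array([-si,c,0]))*R0).as_rotvec()/2
    if k==0: print(round(np.degrees(a),1),d.round(3),w.round(3))
"
```

```text
{'clock': 15.3, 'joints': array([-7.13878413e-01,  3.93963014e-01,  1.70220480e+00, -9.85695409e-04,
        1.04992513e+00, -2.76387913e-01]), 'qd': array([-0.00041168, -0.00096682, -0.00047737,  0.00144046, -0.00011126,
       -0.00167537]), 'effort': array([ 1.73752215e+00, -5.01423848e+01, -3.42954612e+01,  1.03175931e+00,
       -3.76209855e+00,  8.98795406e-04]), 'eef_pos': array([ 423.15223775, -318.43582918,  101.25105867]), 'eef_rot': array([-3.13703025e+00, -4.07706559e-04,  1.13379734e+00]), 'wrist_force': array([-12.71745504,   6.63257134,   9.32408093]), 'moment': array([1.13863384, 2.59008072, 0.05821204]), 'finger_force': 25.00056266784668, 'finger_gap': 11.251455741880253}
1.0 [ 0.     0.001 -0.034] [0.009 0.    0.   ]
2.5 [ 0.     0.003 -0.085] [0.022 0.    0.   ]
5.0 [ 0.    0.01 -0.17] [0.044 0.    0.   ]
8.0 [ 0.     0.023 -0.271] [0.07 0.   0.  ]
11.0 [ 0.     0.041 -0.372] [0.096 0.    0.   ]
14.0 [ 0.     0.064 -0.471] [0.122 0.    0.   ]
17.0 [ 0.     0.093 -0.569] [0.148 0.    0.   ]
20.0 [ 0.     0.127 -0.665] [0.175 0.    0.   ]
23.0 [ 0.     0.165 -0.76 ] [0.201 0.    0.   ]
26.0 [ 0.     0.209 -0.852] [0.227 0.    0.   ]
29.0 [ 0.     0.257 -0.942] [0.253 0.    0.   ]
32.0 [ 0.     0.31  -1.029] [0.279 0.    0.   ]
35.0 [ 0.     0.368 -1.114] [0.305 0.    0.   ]
38.0 [ 0.     0.429 -1.195] [0.332 0.    0.   ]
41.0 [ 0.     0.495 -1.273] [0.358 0.    0.   ]
43.0 [-0.     0.542 -1.323] [0.375 0.    0.   ]
45.0 [-0.     0.59  -1.371] [0.393 0.    0.   ]
```

The bar is gripped, with the commanded pose about 2 mm too far towards the box. I'll lift along the hinge arc with that offset taken out.

servo_tool --motion '[{"wx":0,"wy":0,"wz":0,"dx":0,"dy":-0.02,"dz":-0.034,"fingers":1},{"wx":0,"wy":0,"wz":0,"dx":0,"dy":-0.018,"dz":-0.085,"fingers":1},{"wx":0,"wy":0,"wz":0,"dx":0,"dy":-0.01,"dz":-0.17,"fingers":1},{"wx":0,"wy":0,"wz":0,"dx":0,"dy":0.003,"dz":-0.271,"fingers":1},{"wx":0,"wy":0,"wz":0,"dx":0,"dy":0.021,"dz":-0.372,"fingers":1},{"wx":0,"wy":0,"wz":0,"dx":0,"dy":0.044,"dz":-0.471,"fingers":1},{"wx":0,"wy":0,"wz":0,"dx":0,"dy":0.073,"dz":-0.569,"fingers":1},{"wx":0,"wy":0,"wz":0,"dx":0,"dy":0.107,"dz":-0.665,"fingers":1},{"wx":0,"wy":0,"wz":0,"dx":0,"dy":0.107,"dz":-0.665,"fingers":1}]'

```text
clock: 16.2
eef_pos: [434.7, -323.9, 169.0]
eef_rot: [3.141, 0.0, 1.134]
wrist_force: [0.2, -2.9, -3.8]
finger_gap: 11.0
finger_force: 25.0
```

```bash
cat > ang.py <<'E'
from fit import *
b=[547.2,-337.9,-.438]
def rot(P,a):
    x,z=P[0]-75,P[2]-95; return (75+x*np.cos(a)+z*np.sin(a),P[1],95-x*np.sin(a)+z*np.cos(a))
from scipy.optimize import minimize_scalar
def ang(n):
    p=camera(n); l=trace("lid",p)[0]; m=l["pixels"].astype(np.float32)
    f=lambda a: np.abs(render(p,b,[[rot(P,a) for P in q] for q in LID+LEGS])-m).sum()/m.sum()
    g=np.radians(np.arange(-4,62,2)); k=g[np.argmin([f(a) for a in g])]
    r=minimize_scalar(f,bounds=(k-.05,k+.05),method="bounded"); print(n,"lid deg",np.degrees(r.x),"cost",r.fun,l["conf"]); return p
def bar():
    s=read_state(); X=s["eef_pos"]; H=w((75,0,95),b); d=(X-H); h=-(d[0]*np.cos(b[2])+d[1]*np.sin(b[2])); v=d[2]
    print("kin: r",np.hypot(h,v),"angle",np.degrees(np.arctan2(v,h)),"pos",X,"rot",s["eef_rot"].round(3),"F",s["wrist_force"],"M",s["moment"],s["finger_gap"],s["finger_force"],s["clock"],"qd",np.abs(s["qd"]).max())
if __name__=="__main__":
    bar(); p=ang("scene"); ang("top")
    c=proj(p,w((-20,0,150),b)).astype(int); y0=max(c[1]-150,0)
    cv2.imwrite("pics/lid_%d.png"%(read_state()["clock"]*100),cv2.resize(p["image"][y0:y0+300,max(c[0]-150,0):c[0]+150],None,fx=1.8,fy=1.8)[:,:,::-1])
E
python3 ang.py; ls pics
```

```text
kin: r 197.2625329942808 angle 22.043607719255355 pos [ 434.7 -323.9  169. ] rot [3.1 0.  1.1] F [ 0.2 -2.9 -3.8] M [-0.5  0.1 -0. ] 11.021850139087187 24.9991974234581 16.2 qd 0.03657490373410844
scene lid deg 20.267564680928746 cost 0.20554784 0.57
top lid deg 52.646768529667355 cost 0.50437456 0.59
b1.png
c1.png
fit1.png
lid_1639.png
s1.png
s2.png
s3.png
s4.png
s5.png
t1.png
w1.png
w2.png
w3.png
w4.png
w6.png
```

The lid is at about 20°, from both the kinematics and the scene fit, with low forces. Continuing to 45°.

servo_tool --motion '[{"wx":0,"wy":0,"wz":0,"dx":0,"dy":0.038,"dz":-0.095,"fingers":1},{"wx":0,"wy":0,"wz":0,"dx":0,"dy":0.082,"dz":-0.187,"fingers":1},{"wx":0,"wy":0,"wz":0,"dx":0,"dy":0.13,"dz":-0.277,"fingers":1},{"wx":0,"wy":0,"wz":0,"dx":0,"dy":0.183,"dz":-0.364,"fingers":1},{"wx":0,"wy":0,"wz":0,"dx":0,"dy":0.241,"dz":-0.449,"fingers":1},{"wx":0,"wy":0,"wz":0,"dx":0,"dy":0.302,"dz":-0.53,"fingers":1},{"wx":0,"wy":0,"wz":0,"dx":0,"dy":0.368,"dz":-0.608,"fingers":1},{"wx":0,"wy":0,"wz":0,"dx":0,"dy":0.463,"dz":-0.706,"fingers":1},{"wx":0,"wy":0,"wz":0,"dx":0,"dy":0.463,"dz":-0.706,"fingers":1},{"wx":0,"wy":0,"wz":0,"dx":0,"dy":0.463,"dz":-0.706,"fingers":1}]'

```text
clock: 17.4
eef_pos: [475.5, -343.1, 240.2]
eef_rot: [-3.14, 0.001, 1.134]
wrist_force: [-16.1, 3.6, 11.8]
finger_gap: 11.2
finger_force: 25.0
```

```bash
python3 ang.py; ls -t pics|head -1; cp pics/$(ls -t pics|head -1) pics/L.png
```

```text
kin: r 200.1316075595628 angle 46.526953136734136 pos [ 475.5 -343.1  240.2] rot [-3.1  0.   1.1] F [-16.1   3.6  11.8] M [ 0.8  3.  -0. ] 11.245609658723799 25.00176340341568 17.4 qd 0.009221506778562934
scene lid deg 44.433786224664665 cost 0.25496706 0.71
top lid deg 62.479298567752274 cost 1.4552436 0.71
lid_1760.png
```

View pics/L.png

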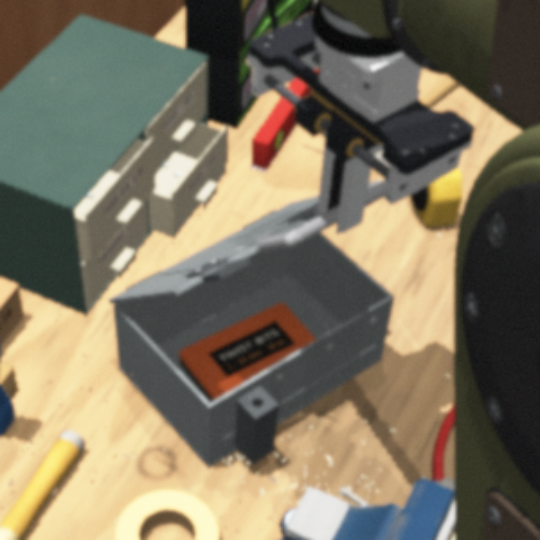

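The lid is open at about 45°, with the box interior and the bit case visible. There is about 20 N of radial push on the tool, so I'll ease outward by 2.5 mm, which leaves the angle unchanged.

servo_tool --motion '[{"wx":0,"wy":0,"wz":0,"dx":0,"dy":-0.01,"dz":-0.01,"fingers":1},{"wx":0,"wy":0,"wz":0,"dx":0,"dy":-0.018,"dz":-0.018,"fingers":1},{"wx":0,"wy":0,"wz":0,"dx":0,"dy":-0.018,"dz":-0.018,"fingers":1},{"wx":0,"wy":0,"wz":0,"dx":0,"dy":-0.018,"dz":-0.018,"fingers":1},{"wx":0,"wy":0,"wz":0,"dx":0,"dy":-0.018,"dz":-0.018,"fingers":1},{"wx":0,"wy":0,"wz":0,"dx":0,"dy":-0.018,"dz":-0.018,"fingers":1}]' --newtons 30

```text
clock: 18.2
eef_pos: [474.9, -342.8, 239.8]
eef_rot: [3.142, 0.0, 1.134]
wrist_force: [1.8, -7.2, -6.5]
finger_gap: 11.3
finger_force: 30.0
```

```bash
python3 - <<'E'
from ang import *
bar()
for i in range(3): ang("scene")
bar()
p=camera("top")
print([(x["location"],x["conf"]) for x in spot_in("screwdriver",p)[:1]])
p=camera("wrist"); print([(x["location"],x["conf"]) for x in spot_in("lid_bar",p)[:1]])
E
```

```text
kin: r 200.32950791217334 angle 46.29280717038087 pos [ 474.9 -342.8  239.8] rot [3.1 0.  1.1] F [ 1.8 -7.2 -6.5] M [-1.  -0.2 -0.1] 11.334550019293877 29.99621719121933 18.2 qd 0.000886957899920003
scene lid deg 44.197028190278814 cost 0.24906357 0.96
scene lid deg 44.3231444333164 cost 0.28721198 0.55Traceback (most recent call last):
  File "<stdin>", line 3, in <module>
  File "ang.py", line 7, in ang
    p=camera(n); l=trace("lid",p)[0]; m=l["pixels"].astype(np.float32)
                   ~~~~~~~~~~~~~~^^^
IndexError: list index out of range
```

The estimates are 45.2° from the chord of the tool's travel, 44.8° from the tool pose, and about 44.3° from the scene image. The lid is steady and the forces are small. One last check of the driver, then I hand the job in.

```bash
python3 - <<'E'
from h import *
p=camera("top"); q=camera("scene")
print([(x["location"],x["conf"]) for x in spot_in("screwdriver",p)[:1]],proj(p,[536,19,140]),[(x["location"],x["conf"]) for x in spot_in("screwdriver",q)[:1]],proj(q,[536,19,145]))
s=read_state();print(s["finger_force"],s["finger_gap"],s["eef_pos"])
print(sign_off())
E
```

```text
[([167.5, 238.1], 0.82)] [175.55566582 240.06984955] [([223.3, 343.3], 0.73)] [230.06145152 339.59949808]
29.9962118268013 11.591289888839642 [ 474.85905531 -342.76621328  239.77343466]
the job is handed in; nothing more can be done
None
```

I pulled the screwdriver out with the lid shut and stood it tip down in the tool block, leaning slightly. The lid is held open at about 45° (44–45° by three estimates) with the bar still gripped at 30 N, and I've handed the job in.

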